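# Swing the slide arm to the viewing post, relock it and pin it with the T-key

### The arm

A 7-joint arm with a two-finger parallel gripper is mounted at the origin on the work surface. World frame = base frame: x ahead of the robot, y to its left, z up, the work surface at z = 0. Lengths are in m, angles in rad, forces in N, time in s.
With the tool pointing down it reaches from about 0.425 to 0.95 m from the base axis. Payload 4.7 kg.
Tool frame: the origin (TCP) lies on the centre line of the jaws, within the pads' length; the fingertips stand robot.nose_length ahead of it and the grasp point (between the pads) lies 8 mm behind it (robot.nose_length is the distance from the TCP to the fingertips, in m); z points along the fingers, y is the line along which they close (so a half turn about z gives the same grasp; the last joint's range is limited). The gripper opens to 85 mm and grips with 20 to 120 N. Pads are 22 mm wide; open, the fingers measure 114 mm over their backs; the gripper's body (76 mm by 85 mm) begins 54 mm behind the grasp point. The pads swing forward as they close: fully open they stand 13 mm farther back than shut.
Start: joints at [1.17, 0.469, -0.049, 1.532, 0.024, 1.141, -0.082], TCP at [0.245, -0.629, 0.242] pointing down, gripper open.
Joint ranges: [-2.59, 2.59], [-0.33, 1.99], [-1.39, 1.29], [0.1, 2.45], [-1.04, 4.18], [0.21, 1.99], [-2.66, 2.66]. Speed limits (rad/s): [2.57, 2.57, 3.14, 3.14, 3.14, 3.14, 3.14].

### API

Orientations are given as [roll, pitch, yaw] about the fixed x, y, z axes, in that order (R = Rz(yaw) Ry(pitch) Rx(roll)).
In Python, from plant import robot gives the robot as it stands. Calls block until the motion is done:
- robot.goto(position, orientation): joint-space move of the TCP to a pose.
- robot.move_straight(position, vel=0.15, attitude=None, contact_N=None): straight line of the TCP; attitude=None keeps the orientation; vel is the mean speed in m/s. With contact_N (N) it stops when the force on the tool has changed by that much, and returns True; else False.
- robot.move_joints(angles): joint-space move.
- robot.grip(opening, strength=None): opening from 0.0 (shut) to 1.0 (fully open); strength is the grip in N (None keeps the last); returns when the fingers have stopped.
- robot.sleep(seconds).
- robot.inverse_kinematics(position, orientation): joint angles nearest the present ones, or None.
- robot.sense(): the state.
- robot.grab_frame(name): name is "scene" or "top"; returns a dict with "image" (480x640x3 uint8, red, green, blue), "range_z" (480x640 float32, m along the optical axis (not along the pixel's ray), 0 where there is no reading), "fx", "fy", "cx", "cy" (pixels), "dist_coeffs" ([k1, k2, p1, p2, k3] as OpenCV has them; the pictures are not rectified), "R" (3x3) and "t" (3): a world point X has camera coordinates R X + t. Camera axes: x right, y down, z forward; pixel columns grow to the right and rows downward; lengths in m; the calibration is good to about 2 mm. A picture is of the moment at which its call begins.
A pose or a line that the arm cannot do raises robot.IKError and nothing moves.
- robot.close_job(): hands the job in; it is judged then, once.
The state is a dict: "t": time; "joint_pos": joint angles; "joint_velocities": joint speeds; "effort": joint torques, N m; "tcp_pos": TCP position; "tcp_rot": TCP orientation; "wrist_force": force on the tool from outside, world axes, zero at the start; "torque": the same for the moment, N m; "opening": opening from 0.0 (shut) to 1.0 (fully open); "gripper_force": force on a finger pad.
Only numpy, scipy, OpenCV 4.12 (cv2) and the standard library are available. Lean on these libraries where they do the work, as an engineer would, in place of code of your own. Each camera call takes 0.05 s, during which the arm holds its last target. There are 200 camera calls.

### The job

Pull out the red plunger knob on the swivel stand and turn it a quarter turn so that it stays out by itself, swing the blue slide arm round until its hole is over the slotted green post, and turn the knob back so that the plunger springs fully home and locks the arm there. Once it is locked, put the yellow T-key down through the arm's hole and the post's slot, with its T-head lengthwise to the slot, until its flange lies flat on the arm, and turn it a quarter turn so that it cannot lift out. Do not force the arm while it is locked, and leave the other things on the bench where they are.

Things in the scene. Friction and masses are not known exactly. Their poses are not given: they have to be found in the camera images.
- knob_grip (a point): centre of the red wing knob (bar 34 long x 12 thick x 32 mm high along the axis) of the index plunger on the stand. z: outward along the plunger axis, the pull direction, leaning 30 degrees from vertical; x along the bar, y across its 12 mm. The bar reaches 14 mm outward and 16 mm inward of this point; a steel collar, 30 mm wide, begins 28 mm inward (40 mm when the plunger is out).
- plunger (a joint): pull of the plunger, m: 0 = fully in, its round-nosed 8 mm pin in a notch of the arm (locked); 0.012 = resting on the collar, held out; 0.016 = stop. Spring: 6 N to start pulling, 10 N fully out. Turned back it springs in if a notch is at the pin (the nose draws the arm over the last 0.08 rad; locked play +-0.025 rad); between notches the pin rides on the arm's rim at about 0.009.
- plunger_twist (a joint): turn of the knob, rad: 0 = cross pin in line with the groove, where it can drop in (within about 0.2); grows anticlockwise seen from the knob's outer end (about point knob_grip's z); stop at 1.62. Rests safely held out from about 0.8; a quarter turn is 1.57. It can turn only when pulled at least 12 mm out.
- swing_arm (a joint): angle of the blue swing arm about its vertical pivot, rad, anticlockwise from above positive; stops at +-1.1. Notches at -0.96, 0 and +0.96 (55 degrees either side). The arm starts locked at 0, and stays where it is left when unlocked (light friction, under 2 N at the handle).
- swing_handle (a point): on the axis of the upright round black handle of the blue arm, 88 mm from the pivot, 98 mm above the table: 20 mm across, from 80 to 112 mm above the table, on a 12 mm neck. The arm plate's top is at 66 mm; a white slide tray, top 72 mm above the table, lies 27 to 57 mm nearer the pivot. Free all round.
- swing_hole (a point): centre of the 34 mm round hole in the square end plate (60 mm) of the blue arm, at its top face (66 mm above the table), 140 mm from the pivot. The plate is 6 mm thick.
- post_slot (a point): centre of the slot in the green top of the viewing post, at the top face, 57 mm above the table; fixed post, 52 mm square, at the arm's left or right notch, 140 mm from the pivot. Slot 30 x 11 mm, x along its 30 mm, z up; the green plate is 6 mm thick, hollow for 33 mm beneath. With the arm locked here, its hole lies over the slot and its plate 3 mm above the green top.
- rest_post: grey round post with a plain black rubber top, 52 mm across, 57 mm high, at the other notch: not where the arm shall go. Fixed. Origin at the centre of its underside.
- key_grip (a point): centre of the yellow grip bar (34 long x 12 thick x 36 mm high) of the loose T-key, 120 g. x along the bar and along the steel T-head, z up. Below this point: flange 46 mm across from 18 to 23 mm, shaft 6.6 mm thick, T-head 24 x 7 x 6 mm from 41 to 47 mm. With the flange on the arm this point is 89 mm above the table and the T-head 3 mm clear below the green plate, free to turn.
- key_rack: grey block, 74 mm square, 34 mm high, with a 31 mm round hole in which the T-key stands at the start, its flange on the top. Fixed. Origin at the centre of its underside.
- slide_box: open blue box of glass slides, 85 x 70 mm, 50 mm high; fixed. Origin at the centre of its underside.
- stain_bottle: loose amber bottle, 52 mm across, 125 mm high, beside the stand. Origin at the centre of its underside.
- stain_jar: loose glass jar with blue cap, 58 mm across, 75 mm high. Origin at the centre of its underside.
- dish: loose glass dish, 84 mm across, 16 mm high. Origin at the centre of its underside.
- beaker: loose glass beaker, 60 mm across, 75 mm high, beside the stand. Origin at the centre of its underside.
- timer: loose white bench timer, 50 x 62 x 26 mm. Origin at the centre of its underside.
- brush: loose small brush lying on the table, 150 mm long. Origin at the centre of its underside.
- key: the whole T-key; origin at the centre of its foot, axes as point key_grip
- stand: white round foot, 176 mm across, with the arm's pivot in its centre; fixed. Origin on the table under the pivot, x axis where the arm points at angle 0. The plunger stands on the -x side and leans towards -x. Its brass cross pin lies in a groove of the steel collar. Pulled 12 mm it clears the collar; turned then and let go, the cross pin rests on the collar and the arm is free.
- pivot (a point): centre of the vertical pivot of the blue swing arm, at the top of the arm plate, 66 mm above the table; x axis where the arm points at angle 0, z up.
There are look-alikes about, which are no part of the job. Leave any orange or pink look-alike of the part that bears post_slot alone.

How it is judged:
On the way, in this order (a step that is already met when the one before it is completed fails the run):
1. the plunger stands out by itself, turned, with nothing holding it, and the arm not yet at the green post (value of joint plunger above 0.01 m and value of joint plunger_twist above 0.7 rad and contact force between the fingers and anything else below 0.3 N and not (horizontal distance between swing_hole and post_slot below 0.006 m)), for 0.2 s.
2. the arm's hole is over the post's slot with the plunger still out (value of joint plunger above 0.008 m and horizontal distance between swing_hole and post_slot below 0.015 m), for 0.1 s.
3. the plunger is turned back and fully home in the arm at the green post, and the key not yet in the slot (value of joint plunger below 0.003 m and value of joint plunger_twist below 0.3 rad and horizontal distance between swing_hole and post_slot below 0.006 m and not (z of key_grip in the frame of post_slot between 0.026 and 0.036 m and horizontal distance between key_grip and post_slot below 0.008 m)), for 0.2 s.
4. the T-key is down through hole and slot, its T-head still lengthwise to the slot (z of key_grip in the frame of post_slot between 0.026 and 0.036 m and horizontal distance between key_grip and post_slot below 0.008 m and angle between the x axis of key_grip and the x axis of post_slot, either way round below 0.5 rad), for 0.05 s.
At the end, for the whole second after the job is handed in: Plunger home (out < 3 mm, turned < 0.3 rad), arm hole within 6 mm of the post slot, T-key upright (0.1 rad) in the slot (8 mm sideways) with its flange on the arm (about 4 mm), T-head at least 1.2 rad across the slot, all at rest (value of joint plunger below 0.003 m and value of joint plunger_twist below 0.3 rad and horizontal distance between swing_hole and post_slot below 0.006 m and z of key_grip in the frame of post_slot between 0.026 and 0.036 m and horizontal distance between key_grip and post_slot below 0.008 m and angle between the x axis of key_grip and the x axis of post_slot, either way round above 1.2 rad and angle between key_grip's own z axis and vertical below 0.1 rad and linear speed of key below 0.02 m/s and velocity of joint swing_arm below 0.05 rad/s); the robot touches nothing.
It fails at once if the arm is forced out of a notch while the plunger is in (value of joint plunger below 0.004 m and (value of joint swing_arm between 0.15 and 0.8 rad or value of joint swing_arm between -0.8 and -0.15 rad)).
It fails at once if a bystander is moved more than 25 mm (distance of any of stain_bottle, stain_jar, dish, beaker, timer, brush from where it was at the start of the episode above 0.025 m).
It also fails if it takes over 72 s, if anything falls off the work surface, if the arm or the gripper's body presses on something with over 40 N, if the wrist force passes 120 N, or if a joint passes its speed limit or range.

## Working session

There is one attempt and no reset: what is moved stays moved. The work goes in short steps, each a Python script; the robot and the scene stay as the last script left them, time stands still between calls to the robot, and variables do not carry over. Pictures are saved under pics/ and viewed, at most 10 in all, crops included, and the job is handed in when it is done.

```bash
ls; mkdir -p pics; python3 - <<'E'
from plant import robot
import cv2,numpy as np
for n in("scene","top"):
    f=robot.grab_frame(n); cv2.imwrite(f"pics/{n}0.png",f["image"][:,:,::-1]); np.savez(f"{n}0.npz",**f)
    print(n,f["fx"],f["fy"],f["cx"],f["cy"],f["dist_coeffs"],f["R"],f["t"])
print(robot.nose_length,robot.sense())
E
```

```text
pics
scene 464.22192158699943 464.22192158699943 323.20426792191336 238.6159474616979 [0.00490021 0.         0.         0.         0.        ] [[ 0.37564556  0.92673917 -0.00670248]
 [ 0.78644588 -0.32258836 -0.52672538]
 [-0.49029918  0.19259091 -0.85000909]] [-0.20992902 -0.41223887  1.33909019]
top 469.6904301137063 469.6904301137063 314.2667896145984 245.95331736333353 [-0.11075695  0.          0.          0.          0.        ] [[ 0.09010112 -0.9959187   0.00526645]
 [-0.97444045 -0.08924814 -0.2061567 ]
 [ 0.20578533  0.01344311 -0.97850482]] [-0.04325959  0.58353057  0.95405585]
0.011 {'t': 0.1, 'joint_pos': array([ 1.17010183,  0.46933809, -0.04858244,  1.53358241,  0.02414347,
        1.14101815, -0.0823321 ]), 'joint_velocities': array([ 0.00016933, -0.0032052 , -0.00024595, -0.0045839 , -0.00135405,
        0.00090022,  0.00107192]), 'effort': array([ 5.27982847e-04, -5.11514890e+01, -4.73757216e-02, -2.38390946e+01,
        1.06716610e-02,  4.38610150e-03, -1.47267389e-05]), 'tcp_pos': array([ 0.2450277 , -0.62840503,  0.24137827]), 'tcp_rot': array([-3.13983677e+00,  1.07712734e-04,  3.71798672e-01]), 'wrist_force': array([ 0.15691025,  0.40653389, -1.21353196]), 'torque': array([-0.0157372 ,  0.03008967, -0.00790312]), 'gripper_force': 0.0, 'opening': 0.9997688490338543}
```

View pics/scene0.png

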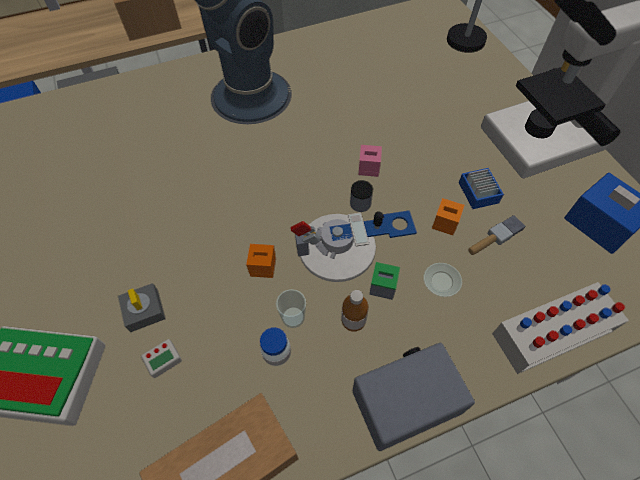

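View pics/top0.png

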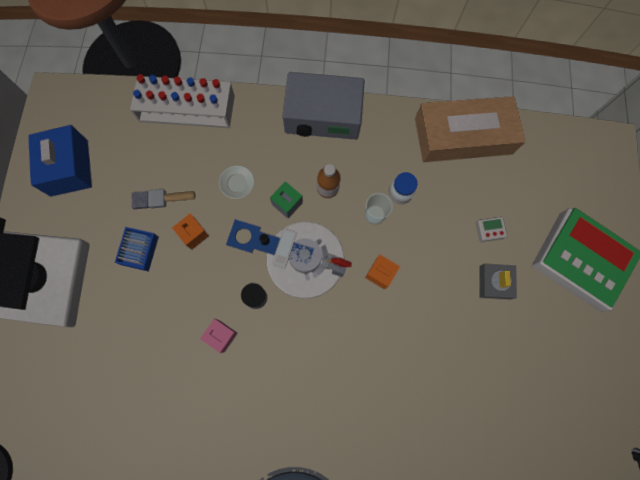

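Both views show the stand at (337,245) scene and (305,260) top. The arm hole is at (400,225) and (244,236), the green post at (385,280) and (286,199), the red knob at (300,229) and (340,262), and the key at (133,298) and (505,279).

```bash
cat > h.py <<'E'
import numpy as np,cv2
def K(f): return np.array([[f["fx"],0,f["cx"]],[0,f["fy"],f["cy"]],[0,0,1.]])
def ray(f,uv):
    p=cv2.undistortPoints(np.array(uv,float).reshape(-1,1,2),K(f),np.array(f["dist_coeffs"])).reshape(-1,2)
    d=np.c_[p,np.ones(len(p))]@f["R"]; return -f["R"].T@f["t"],d
def onplane(f,uv,z):
    c,d=ray(f,uv); return (c+d*((z-c[2])/d[:,2:]))[:,:2]
def proj(f,X):
    return cv2.projectPoints(np.array(X,float).reshape(-1,1,3),cv2.Rodrigues(f["R"])[0],f["t"],K(f),np.array(f["dist_coeffs"]))[0].reshape(-1,2)
def tri(f1,u1,f2,u2):
    c1,d1=ray(f1,u1);c2,d2=ray(f2,u2);d1=d1[0];d2=d2[0]
    s=np.linalg.lstsq(np.c_[d1,-d2],c2-c1,rcond=None)[0]
    a=c1+s[0]*d1;b=c2+s[1]*d2;return (a+b)/2,np.linalg.norm(a-b)
def hsv(f): return cv2.cvtColor(np.ascontiguousarray(f["image"]),cv2.COLOR_RGB2HSV)
def mask(f,lo,hi,roi):
    m=cv2.inRange(hsv(f),np.array(lo),np.array(hi)); z=np.zeros_like(m);x0,y0,x1,y1=roi;z[y0:y1,x0:x1]=m[y0:y1,x0:x1];return z
def big(m):
    n,l,s,c=cv2.connectedComponentsWithStats(m);i=1+np.argmax(s[1:,4]);return (l==i).astype(np.uint8)*255,c[i],s[i,4]
E
python3 - <<'E'
from h import *
S=dict(np.load("scene0.npz"));T=dict(np.load("top0.npz"))
def two(n,lo,hi,rs,rt):
    ms,cs,a=big(mask(S,lo,hi,rs));mt,ct,b=big(mask(T,lo,hi,rt));p,e=tri(S,cs,T,ct)
    print(n,cs.round(1),a,ct.round(1),b,p.round(4),round(e,4),"rect",[cv2.minAreaRect(cv2.findNonZero(m)) for m in(ms,mt)]);return ms,mt
two("knob red",(0,120,60),(8,255,255),(285,215,320,245),(322,250,360,275))
two("key",(20,120,80),(35,255,255),(120,280,150,315),(490,265,520,290))
for f,r in((S,(365,260,405,300)),(T,(268,180,306,220))):
    m,c,a=big(mask(f,(45,80,40),(85,255,255),r)); print("green",c,a)
# hole in arm: non-blue contour
for f,r in((S,(360,200,420,245)),(T,(222,215,285,258))):
    m,c,a=big(mask(f,(100,120,40),(125,255,255),r))
    cs,h=cv2.findContours(m,cv2.RETR_CCOMP,cv2.CHAIN_APPROX_NONE)
    for cc,hh in zip(cs,h[0]):
        if hh[3]>=0 and cv2.contourArea(cc)>40: M=cv2.moments(cc);u=(M["m10"]/M["m00"],M["m01"]/M["m00"]);print("hole",u,cv2.contourArea(cc),onplane(f,u,.066))
# white foot ellipse
for f,r in((S,(295,205,385,285)),(T,(260,215,350,305))):
    m,c,a=big(mask(f,(0,0,110),(180,50,255),r)); hull=cv2.convexHull(cv2.findNonZero(m)); e=cv2.fitEllipse(hull);print("foot",e,onplane(f,e[0],.0),onplane(f,e[0],.01))
def crop(f,r,k): x0,y0,x1,y1=r;return cv2.resize(f["image"][y0:y1,x0:x1,::-1],None,fx=k,fy=k,interpolation=cv2.INTER_CUBIC)
a=crop(S,(285,200,425,300),5);b=crop(T,(220,180,360,280),5)
cv2.imwrite("pics/c1.png",np.vstack([cv2.resize(a,(420,300)),cv2.resize(b,(420,300))]) if 0 else np.hstack([crop(S,(285,200,418,300),3),crop(T,(222,180,355,280),3)]))
E
```

```text
knob red [300.1 228. ] 150 [340.8 261.9] 122 [ 0.5474 -0.0474  0.1058] 0.0011 rect [((300.300048828125, 228.1000518798828), (12.074766159057617, 17.441329956054688), 63.43495178222656), ((340.839599609375, 261.81134033203125), (19.917278289794922, 6.868027210235596), 15.945395469665527)]
key [134.4 298.7] 172 [504.6 278.6] 158 [ 0.5507 -0.4091  0.0597] 0.0014 rect [((134.4499969482422, 298.8500061035156), (22.135942459106445, 9.17060375213623), 71.56504821777344), ((504.5413818359375, 278.49658203125), (15.197322845458984, 10.297639846801758), 85.2363510131836)]
green [385.29074074 275.48333333] 540
green [285.70721649 196.8742268 ] 485
hole (399.3235294117647, 223.61764705882354) 170.0 [[0.59482704 0.16696131]]
hole (243.0191489361702, 235.60851063829787) 235.0 [[0.59270206 0.16533289]]
foot ((338.49981689453125, 244.62290954589844), (68.09782409667969, 77.92343139648438), 70.08200073242188) [[0.55767962 0.03862602]] [[0.56313727 0.0360713 ]]
foot ((305.7555847167969, 256.4727783203125), (98.93527221679688, 173.9115753173828), 176.745849609375) [[0.57164874 0.02778859]] [[0.56979436 0.02748863]]
```

View pics/c1.png

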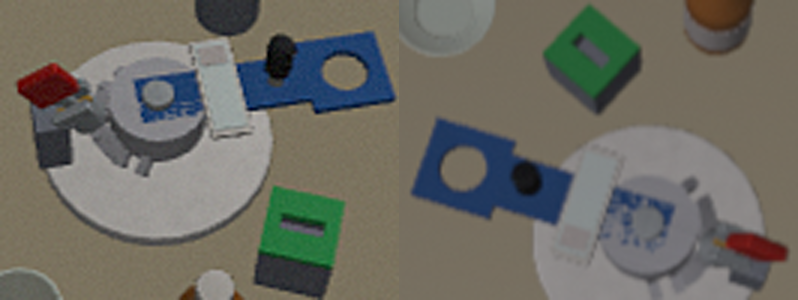

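The crops confirm that the bar lies in the lean plane. The slot is at about (303,225)/3 in the scene crop and (592,50)/3 in the top crop. Next I'll use depth for exact poses.

```bash
cat >> h.py <<'E'
def pts(f,m):
    v,u=np.nonzero((m>0)&(f["range_z"]>0)); z=f["range_z"][v,u]
    p=cv2.undistortPoints(np.c_[u,v].astype(float).reshape(-1,1,2),K(f),np.array(f["dist_coeffs"])).reshape(-1,2)
    return (np.c_[p*z[:,None],z]-f["t"])@f["R"]
def holes(f,m,z,amin=15):
    cs,h=cv2.findContours(m,cv2.RETR_CCOMP,cv2.CHAIN_APPROX_NONE);out=[]
    for c,hh in zip(cs,h[0]):
        if hh[3]>=0 and cv2.contourArea(c)>amin:
            w=onplane(f,c.reshape(-1,2),z)
            out.append((w,cv2.minAreaRect((w*1000).astype(np.float32))))
    return out
E
python3 - <<'E'
from h import *
S=dict(np.load("scene0.npz"));T=dict(np.load("top0.npz"))
p,e=tri(S,(337.7,232.3),T,(305.3,254));print("cap",p,e)
for f,r in((S,(365,260,405,300)),(T,(268,180,306,220))):
    m,c,a=big(mask(f,(45,80,40),(85,255,255),r))
    for w,q in holes(f,m,.057):
        b=cv2.boxPoints(q);ed=[b[1]-b[0],b[2]-b[1]];L=max(ed,key=np.linalg.norm);print("slot",np.round(q[0],1),np.round(q[1],1),"yaw",np.degrees(np.arctan2(L[1],L[0])))
hole=np.array([.5938,.1661]);knob=np.array([.5474,-.0474])
d=hole-knob;d/=np.linalg.norm(d);print("x dir",d,np.degrees(np.arctan2(d[1],d[0])))
piv=hole-.14*d;print("pivot",piv)
ys=np.array([-d[1],d[0],0]);xs=np.r_[d,0];zk=-.5*xs+np.cos(np.pi/6)*np.array([0,0,1.]);xk=np.cross(ys,zk)
for n,f,r in(("S",S,(285,215,320,245)),("T",T,(322,250,360,275))):
    m=big(mask(f,(0,120,60),(8,255,255),r))[0];P=pts(f,cv2.erode(m,np.ones((2,2))))-np.r_[knob,.1]
    for nm,a in(("x",xk),("y",ys),("z",zk)):print(n,nm,np.percentile(P@a*1000,[2,10,50,90,98]).round(1))
for n,f,r in(("S",S,(120,280,150,315)),("T",T,(490,265,520,290))):
    m=big(mask(f,(20,120,80),(35,255,255),r))[0];P=pts(f,m)
    print(n,"key z",np.percentile(P[:,2]*1000,[2,10,50,90,98]).round(1))
    Q=P[P[:,2]>np.percentile(P[:,2],95)-.005];q=cv2.minAreaRect((Q[:,:2]*1000).astype(np.float32));b=cv2.boxPoints(q);L=max([b[1]-b[0],b[2]-b[1]],key=np.linalg.norm)
    print(len(Q),np.round(q[0],1),np.round(q[1],1),np.degrees(np.arctan2(L[1],L[0])))
# rack top contours by depth (flange/rack centre)
for n,f,r in(("S",S,(110,275,175,335)),("T",T,(470,255,530,305))):
    m=np.zeros((480,640),np.uint8);m[r[1]:r[3],r[0]:r[2]]=255;P=pts(f,m);Q=P[(P[:,2]>.028)&(P[:,2]<.037)]
    q=cv2.minAreaRect((Q[:,:2]*1000).astype(np.float32));print("rack",n,np.round(q[0],1),np.round(q[1],1),q[2])
E
```

```text
cap [0.56496793 0.02948414 0.06836636] 0.004758758046270869
slot [694.3  84.8] [33.5 12.5] yaw 54.948803
slot [691.4  83. ] [31.1 12.8] yaw 49.329224
x dir [0.21237264 0.97718875] 77.73856875802582
pivot [0.56406783 0.02929357]
S x [-8.7 -6.4  1.4 20.3 21.8]
S y [-7.9 -6.8 -4.1 -0.3  1. ]
S z [-9.  -7.1 16.8 20.1 21. ]
T x [-11.9  -8.6   7.6  17.5  18.2]
T y [-2.3 -1.3  2.9  4.8  5.1]
T z [-6.3  0.1 17.7 20.5 22.1]
S key z [37.8 50.8 73.7 76.7 78.2]
94 [ 551.8 -407.6] [35.  12.3] 4.3161497
T key z [46.  50.8 71.4 75.8 77.6]
76 [ 549.  -409.4] [32.5 13.2] 4.2997427
rack S [ 551.2 -408.2] [77.7 76.4] 1.131967306137085
rack T [ 551.2 -409.2] [76.1 76.2] 3.5675880908966064
```

Slot at (0.693, 0.084), yaw about 52°. Stand yaw is about 78° with the pivot at (0.5647, 0.0292). The knob is at about (0.549, -0.046, 0.108), and the key at (0.5504, -0.4085), yaw 4°. I'll check reachability next.

```bash
cat > g.py <<'E'
import numpy as np
from scipy.spatial.transform import Rotation as Rn
yaw=np.radians(78.);piv=np.array([.5647,.0292]);slot=np.array([.6932,.0836]);slotyaw=np.radians(52.)
xs=np.array([np.cos(yaw),np.sin(yaw),0]);ys=np.array([-xs[1],xs[0],0]);zk=-.5*xs+np.array([0,0,np.sqrt(.75)]);xk=np.cross(ys,zk)
knob=np.array([.5487,-.0463,.1077])
def katt(tw,s):  # tool attitude at knob for twist tw
    y=s*(Rn.from_rotvec(zk*tw).apply(ys));z=-zk
    return Rn.from_matrix(np.c_[np.cross(y,z),y,z]).as_euler("xyz")
def down(yaw_y): # tool down with closing line y at world angle yaw_y
    y=np.array([np.cos(yaw_y),np.sin(yaw_y),0]);z=np.array([0,0,-1.])
    return Rn.from_matrix(np.c_[np.cross(y,z),y,z]).as_euler("xyz")
def ktcp(out,back=0.): return knob+zk*(out+back-.008)
def arm(a,r,z): return np.array([*(piv+r*np.array([np.cos(yaw+a),np.sin(yaw+a)])),z])
E
python3 - <<'E'
from plant import robot
from g import *
def ik(n,p,o):
    q=robot.inverse_kinematics(p,o);print(n,None if q is None else np.round(q,2))
for s in(1,-1):
    for tw in(0,.8,1.57): ik(("knob",s,tw),ktcp(.0145),katt(tw,s))
    ik("back",ktcp(0,.08),katt(0,s)); ik("back157",ktcp(.012,.08),katt(1.57,s))
for s in(0,np.pi):
    for a in(0,-.48,-.96): ik(("arm",s,a),arm(a,.088,.09),down(yaw+a+np.pi/2+s))
    ik(("key",s),[.5504,-.4085,.055],down(np.radians(94.3)+s))
    for t in(0,np.pi/2): ik(("slot",s,t),[*slot,.09],down(slotyaw+np.pi/2+t+s))
E
```

```text
('knob', 1, 0) [ 0.27  0.48  0.01  1.98 -0.72  0.87 -2.54]
('knob', 1, 0.8) [ 0.41  0.48 -0.16  1.97 -0.63  0.83 -1.83]
('knob', 1, 1.57) [ 0.52  0.5  -0.3   1.96 -0.54  0.8  -1.13]
back [ 0.3   0.4   0.06  1.93 -0.66  1.   -2.58]
back157 [ 0.55  0.41 -0.26  1.9  -0.52  0.97 -1.14]
('knob', -1, 0) [ 0.76  0.56 -0.63  1.95 -0.3   0.74  0.23]
('knob', -1, 0.8) [ 0.83  0.59 -0.72  1.94 -0.22  0.73  0.95]
('knob', -1, 1.57) [ 0.9   0.63 -0.84  1.94 -0.1   0.73  1.61]
back [ 0.83  0.49 -0.64  1.9  -0.31  0.89  0.24]
back157 [ 0.98  0.53 -0.84  1.88 -0.17  0.9   1.68]
('arm', 0, 0) [ 0.51  0.86 -1.18  1.82  0.89  1.11  1.93]
('arm', 0, -0.48) [ 0.52  0.9  -1.18  1.74  0.91  1.16  1.51]
('arm', 0, -0.96) [ 0.56  0.93 -1.19  1.69  0.93  1.19  1.1 ]
('key', 0) [ 1.    0.77 -0.65  1.63  0.56  0.93  1.79]
('slot', 0, 0) [ 0.49  0.99 -1.19  1.56  0.95  1.26  1.63]
('slot', 0, 1.5707963267948966) [-0.06  0.66 -0.17  1.6   0.14  0.9  -2.52]
('arm', 3.141592653589793, 0) [ 0.22  0.6  -0.66  1.84  0.48  0.86 -0.89]
('arm', 3.141592653589793, -0.48) [ 0.17  0.62 -0.55  1.76  0.41  0.88 -1.25]
('arm', 3.141592653589793, -0.96) [ 0.13  0.62 -0.42  1.71  0.31  0.87 -1.59]
('key', 3.141592653589793) [ 0.62  0.67 -0.06  1.65  0.05  0.82 -0.96]
('slot', 3.141592653589793, 0) [ 0.14  0.7  -0.49  1.58  0.38  0.95 -1.14]
('slot', 3.141592653589793, 1.5707963267948966) [ 0.34  0.81 -0.84  1.57  0.66  1.06  0.23]
```

```bash
python3 - <<'E'
from plant import robot
from g import *
def st(n):
    s=robot.sense();print(n,round(s["t"],1),s["tcp_pos"].round(4),s["wrist_force"].round(1),round(s["opening"],3),round(float(s["gripper_force"]),1))
robot.grip(.5,40)
robot.goto(ktcp(0,.09),katt(0,-1));st("back")
print(robot.move_straight(ktcp(0),vel=.06,contact_N=6));st("at")
robot.grip(0.0,30);st("closed")
E
```

```text
back 2.8 [ 0.5403 -0.0878  0.1786] [-0.1  0.2 -0.1] 0.5 0.0
False
at 4.5 [ 0.5498 -0.0427  0.101 ] [0.6 0.2 0.7] 0.499 0.0
closed 4.8 [ 0.5501 -0.0427  0.101 ] [ 1.1 -0.9  1.9] 0.135 34.6
```

```bash
cat >> g.py <<'E'
def st(robot,n):
    s=robot.sense();print(n,round(s["t"],1),s["tcp_pos"].round(4),s["wrist_force"].round(1),"axial",round(s["wrist_force"]@zk,1),round(s["opening"],3),round(float(s["gripper_force"]),1))
E
python3 - <<'E'
from plant import robot
from g import *
p0=robot.sense()["tcp_pos"]
robot.grip(0,50)
robot.move_straight(p0+zk*.0145,vel=.03);st(robot,"pulled")
for tw in(.4,.8,1.2,1.55):
    robot.goto(p0+zk*.0143,katt(tw,-1));st(robot,tw)
robot.grip(.45);robot.sleep(.2);st(robot,"rel")
robot.move_straight(p0+zk*.1,vel=.15);st(robot,"back")
import cv2
from h import *
f=robot.grab_frame("scene");g=robot.grab_frame("top")
c=lambda f,r:cv2.resize(f["image"][r[1]:r[3],r[0]:r[2],::-1],None,fx=4,fy=4,interpolation=cv2.INTER_CUBIC)
cv2.imwrite("pics/k1.png",np.hstack([c(f,(280,205,370,285)),c(g,(290,220,380,300))]))
E
```

```text
pulled 5.7 [ 0.5485 -0.0492  0.1127] [ 5.   2.8 -8.5] axial -9.3 0.134 51.1
0.4 6.1 [ 0.5476 -0.0492  0.1124] [ 3.7  3.2 -9.8] axial -10.4 0.13 51.2
0.8 6.5 [ 0.5468 -0.0496  0.1124] [-0.   2.4 -9.5] axial -9.4 0.13 51.1
1.2 6.9 [ 0.5462 -0.0502  0.112 ] [ -3.    0.6 -10.8] axial -9.4 0.129 51.1
1.55 7.2 [ 0.546  -0.0509  0.1116] [ -5.   -1.1 -13.4] axial -10.6 0.13 51.0
rel 7.8 [ 0.549  -0.0496  0.1138] [-0.2 -0.  -0.6] axial -0.5 0.45 0.0
back 8.5 [ 0.5391 -0.0912  0.1871] [ 0.1  0.  -0.1] axial -0.1 0.449 0.0
```

View pics/k1.png

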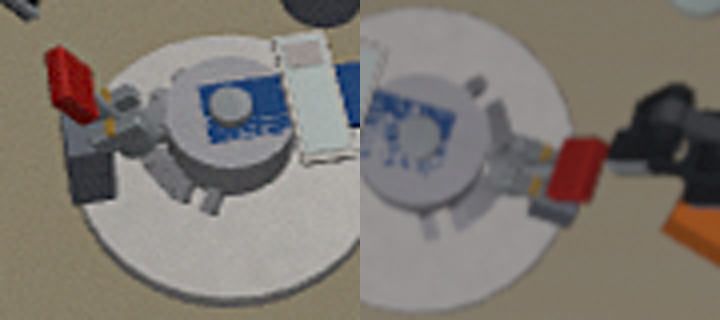

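The knob is now across (scene crop (72,85), top crop (578,170)) with the brass pin on the collar, standing out on its own. Next is the swing.

```bash
python3 - <<'E'
from plant import robot
from g import *
import cv2
o=lambda a:down(yaw+a-np.pi/2)
robot.goto(arm(0,.088,.22),o(0));st(robot,"above")
robot.grip(.6,20)
print(robot.move_straight(arm(0,.088,.09),vel=.1,contact_N=6));st(robot,"at")
robot.grip(0);st(robot,"closed")
for a in np.linspace(0,-.96,7)[1:]:
    robot.move_straight(arm(a,.088,.09),vel=.08,attitude=o(a))
st(robot,"swung")
robot.grip(.6);robot.sleep(.1)
robot.move_straight(arm(-.96,.088,.2),vel=.2)
robot.goto(ktcp(.012,.1),katt(1.55,-1));st(robot,"knob")
for n in("scene","top"):
    f=robot.grab_frame(n);np.savez(n+"1.npz",**f)
    cv2.imwrite(f"pics/{n}1.png",cv2.resize(f["image"][150:310,220:430,::-1],None,fx=3,fy=3))
from h import *
S=dict(np.load("scene1.npz"));T=dict(np.load("top1.npz"))
for f,p in((S,"s"),(T,"t")):
    c=proj(f,[[*slot,.066]])[0].astype(int)
    m,_,a=big(mask(f,(100,120,40),(125,255,255),(c[0]-35,c[1]-35,c[0]+35,c[1]+35)))
    for w,q in holes(f,m,.066,30):print(p,np.round(q[0],1),np.round(q[1],1))
E
```

```text
above 10.4 [0.5829 0.1146 0.2195] [ 0.2 -0.2 -0.3] axial -0.1 0.447 0.0
False
at 12.2 [0.5835 0.1155 0.0907] [-0.6  0.7  0.7] axial 0.3 0.6 0.0
closed 12.6 [0.5834 0.1153 0.0905] [ 0.1 -0.6  1.9] axial 2.0 0.225 20.7
swung 14.5 [0.6462 0.0646 0.0905] [1.7 1.8 4.7] axial 3.0 0.226 20.9
knob 18.2 [ 0.5379 -0.0969  0.1977] [-0.3 -1.  -0.4] axial 0.2 0.599 0.0
s [693.5  86.6] [36.1 33.6]
t [652.6  67. ] [27.3 21.9]
t [691.2  85.3] [35.6 34.9]
```

View pics/top1.png

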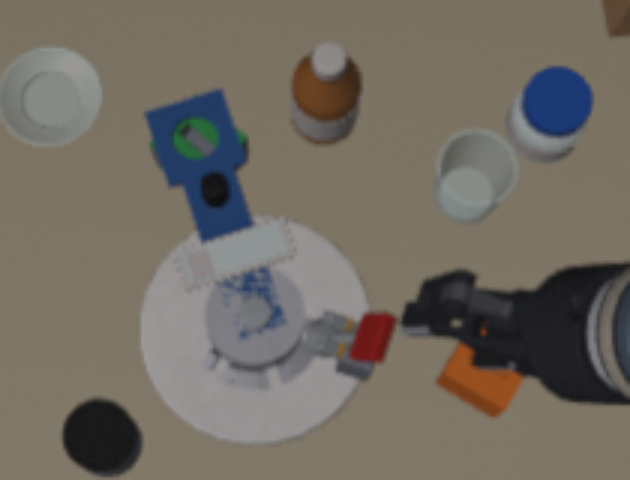

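The hole is over the green post, with the slot visible at top crop (197,140), and the other objects haven't moved. I'll turn the knob back.

```bash
python3 - <<'E'
from plant import robot
from g import *
import cv2
from h import *
robot.grip(.45,50)
print(robot.move_straight(ktcp(.012),vel=.06,attitude=katt(1.55,-1),contact_N=6));st(robot,"at")
robot.grip(0,50);st(robot,"closed")
robot.move_straight(ktcp(.0145),vel=.03);st(robot,"lift")
for tw in(1.2,.8,.4,.0):
    robot.goto(ktcp(.0145),katt(tw,-1));st(robot,tw)
robot.move_straight(ktcp(.002),vel=.03);st(robot,"lowered")
robot.grip(.45);robot.sleep(.3);st(robot,"rel")
robot.move_straight(ktcp(0,.1),vel=.15)
for n,r,k in(("scene",(285,215,320,245),"S"),("top",(322,250,360,275),"T")):
    f=robot.grab_frame(n)
    m,c,a=big(mask(f,(0,120,60),(8,255,255),(r[0]-8,r[1]-8,r[2]+8,r[3]+8)));print(n,"knob px",c.round(1),a)
    c=proj(f,[[*slot,.066]])[0].astype(int)
    m,_,a=big(mask(f,(100,120,40),(125,255,255),(c[0]-30,c[1]-30,c[0]+30,c[1]+30)))
    for w,q in holes(f,m,.066,60):print("hole",np.round(q[0],1),np.round(q[1],1))
    cv2.imwrite(f"pics/{n}2.png",cv2.resize(f["image"][150:310,220:430,::-1],None,fx=3,fy=3))
E
```

```text
False
at 20.4 [ 0.5485 -0.0485  0.1114] [-0.8  0.  -0.2] axial -0.1 0.45 0.0
closed 20.8 [ 0.548  -0.0506  0.1104] [-1.9 -5.  -0.9] axial 1.9 0.131 51.3
lift 21.0 [ 0.5476 -0.051   0.1119] [  2.9  -1.8 -12.7] axial -10.4 0.136 49.4
1.2 21.4 [ 0.5478 -0.0509  0.1123] [  2.9  -5.2 -14.6] axial -10.4 0.132 49.4
0.8 21.8 [ 0.5481 -0.0508  0.1123] [  2.2  -5.9 -14.5] axial -9.9 0.134 49.6
0.4 22.2 [ 0.5482 -0.0506  0.1122] [  2.9  -4.7 -13.7] axial -9.9 0.13 49.5
0.0 22.6 [ 0.5485 -0.0507  0.1121] [  2.6  -5.8 -13.7] axial -9.3 0.13 49.6
lowered 23.1 [ 0.5498 -0.0448  0.1015] [  0.9  -5.5 -11.2] axial -7.2 0.13 50.0
rel 23.8 [ 0.5493 -0.0432  0.1026] [ 0.6  0.  -0.1] axial -0.1 0.45 0.0
scene knob px [300.6 227.7] 163
hole [693.5  86.6] [36.1 33.6]
top knob px [340.8 261.9] 123
hole [652.6  67. ] [27.3 21.9]
hole [691.2  85.3] [35.6 34.9]
```

View pics/scene2.png

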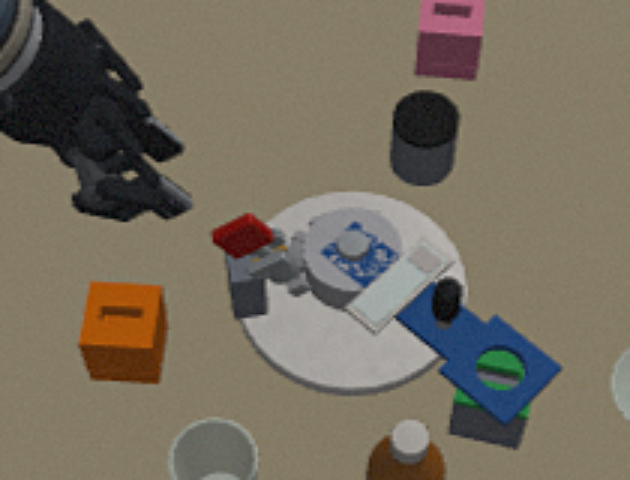

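The knob is back at its starting pixels (scene (242,235) crop), so it's home, and the hole sits over the slot. Now the key.

```bash
python3 - <<'E'
from plant import robot
from g import *
import cv2
k=np.array([.5504,-.4085]);ky=np.radians(4.3);o=down(ky-np.pi/2)
robot.goto([*k,.17],o);robot.grip(.5,40)
print(robot.move_straight([*k,.055],vel=.1,contact_N=6));st(robot,"at")
robot.grip(0,50);st(robot,"closed")
robot.move_straight([*k,.2],vel=.15);st(robot,"up")
o2=down(slotyaw-np.pi/2)
robot.goto([*slot,.2],o2);st(robot,"over")
robot.move_straight([*slot,.120],vel=.1);st(robot,"low")
for n in("scene","top"):
    f=robot.grab_frame(n);np.savez(n+"3.npz",**f)
    c={"scene":(330,230,440,310),"top":(230,140,340,220)}[n]
    cv2.imwrite(f"pics/{n}3.png",cv2.resize(f["image"][c[1]:c[3],c[0]:c[2],::-1],None,fx=5,fy=5))
E
```

```text
False
at 27.4 [ 0.5509 -0.4089  0.0558] [-0.  -0.4  1.1] axial 1.1 0.5 0.0
closed 27.8 [ 0.5508 -0.4089  0.0557] [0.5 0.7 3.3] axial 2.5 0.129 49.3
up 28.9 [ 0.5497 -0.408   0.1986] [ 0.6  0.5 -1.6] axial -1.7 0.131 48.7
over 30.8 [0.6935 0.0809 0.1999] [ 1.1 -1.5 -1.1] axial -0.3 0.133 48.7
low 31.7 [0.6938 0.0838 0.1208] [ 0.4  0.2 -1.7] axial -1.6 0.132 48.7
```

View pics/scene3.png

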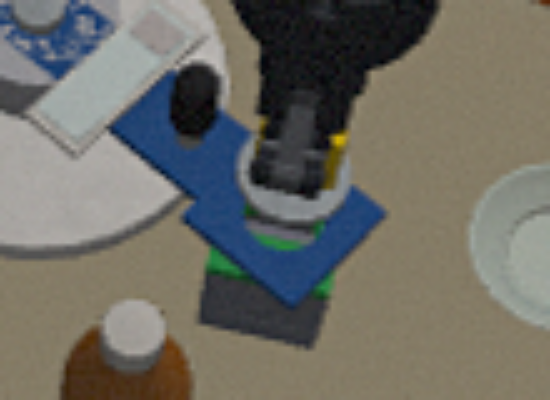

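The key hangs upright over the hole (flange at about (295,180) in the crop), with the slot just below it. I'll insert, and spiral if it catches.

```bash
python3 - <<'E'
from plant import robot
from g import *
u=np.array([np.cos(slotyaw),np.sin(slotyaw)]);v=np.array([-u[1],u[0]])
done=False
for a,b in((0,0),(0,.002),(0,-.002),(.003,0),(-.003,0),(.0025,.002),(-.0025,.002),(.0025,-.002),(-.0025,-.002),(0,.004),(0,-.004)):
    p=slot+a*u+b*v
    robot.move_straight([*p,.111],vel=.08)
    c=robot.move_straight([*p,.0865],vel=.03,contact_N=6);st(robot,(a,b,c))
    if robot.sense()["tcp_pos"][2]<.092: break
E
```

```text
(0, 0, True) 32.8 [0.6929 0.0835 0.0877] [-1.4 -0.1  4.1] axial 3.8 0.138 49.6
```

Seated on the first try (TCP z 0.0877). Now the quarter turn.

```bash
python3 - <<'E'
from plant import robot
from g import *
import cv2
p=robot.sense()["tcp_pos"];p=[p[0],p[1],.0878]
robot.sleep(.2)
for t in(.35,.7,1.05,1.35,1.57):
    robot.goto(p,down(slotyaw-np.pi/2+t));st(robot,t);print(robot.sense()["torque"].round(2))
robot.grip(.45);robot.sleep(.2);st(robot,"rel")
robot.move_straight([p[0],p[1],.16],vel=.12);st(robot,"up")
robot.goto([.55,-.2,.3],down(slotyaw-np.pi/2+1.57))
from h import *
for n,r in(("scene",(285,215,320,245)),("top",(322,250,360,275))):
    f=robot.grab_frame(n)
    print(n,"knob",big(mask(f,(0,120,60),(8,255,255),r))[1].round(1))
    c=proj(f,[[*slot,.1]])[0].astype(int)
    m=big(mask(f,(20,120,80),(35,255,255),(c[0]-20,c[1]-20,c[0]+20,c[1]+20)))[0];P=pts(f,m);Q=P[P[:,2]>np.percentile(P[:,2],95)-.006]
    q=cv2.minAreaRect((Q[:,:2]*1000).astype(np.float32));b=cv2.boxPoints(q);L=max([b[1]-b[0],b[2]-b[1]],key=np.linalg.norm)
    print("key top z",np.percentile(P[:,2],95).round(4),np.round(q[0],1),np.round(q[1],1),np.degrees(np.arctan2(L[1],L[0]))%180)
    cv2.imwrite(f"pics/{n}4.png",cv2.resize(f["image"][150:310,220:430,::-1],None,fx=3,fy=3))
E
```

```text
0.35 33.4 [0.693  0.0833 0.0877] [-0.1  0.2  0.9] axial 0.7 0.132 49.1
[ 0.04 -0.04  0.01]
0.7 33.8 [0.693  0.0835 0.0877] [ 1.9 -0.2  0.1] axial -0.0 0.134 49.0
[ 0.05 -0.15 -0.07]
1.05 34.2 [0.6931 0.0832 0.0878] [ 2.1 -0.1 -1.2] axial -1.2 0.132 49.0
[ 0.01 -0.26 -0.03]
1.35 34.6 [0.6932 0.0831 0.0878] [ 1.5  0.2 -0.9] axial -1.0 0.128 49.0
[-0.11 -0.38 -0.04]
1.57 34.9 [0.6931 0.083  0.0878] [ 1.2 -0.9  0.2] axial 0.5 0.137 49.1
[-0.17 -0.52  0.01]
rel 35.4 [0.6928 0.0835 0.0878] [1.  0.3 0.2] axial -0.1 0.449 0.0
up 36.2 [0.6924 0.0832 0.1594] [-0.1 -0.  -0.7] axial -0.6 0.447 0.0
scene knob [300.9 227.6]
key top z 0.11 [691.1  85. ] [11.  33.8] 141.46457
top knob [340.7 261.9]
key top z 0.1083 [688.4  82.6] [11.6 32.5] 141.49565
```

View pics/scene4.png

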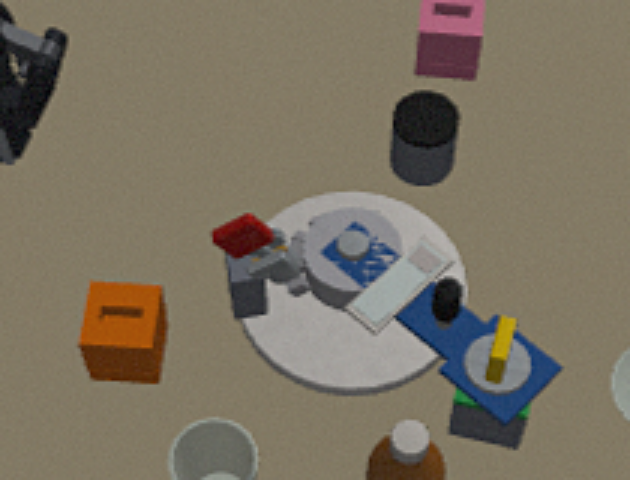

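The key is seated and turned across the slot (yaw 141° against 52°), with the flange flat at (497,362). The knob is home and nothing is being touched.

```bash
python3 -c "
from plant import robot
print(robot.close_job())"
```

```text
the job is handed in; nothing more can be done
None
```

The job is handed in: the arm is locked over the green post with the plunger home, and the T-key is seated and turned a quarter turn. My last images and readings agree, but the hand-in call returned no verdict.

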